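# Shut the tiffin and clip it

### The arm

A 6-joint arm with a two-finger parallel gripper is mounted at the origin on the work surface. World frame = base frame: x ahead of the robot, y to its left, z up, the work surface at z = 0. Lengths are in mm, angles in rad, forces in N, time in s.
With the tool pointing down it reaches from about 375 to 925 mm from the base axis. Payload 5.7 kg.
Tool frame: the origin (TCP) lies midway between the tips of the shut fingers; the grasp point (between the pads) lies 19 mm behind it; z points along the fingers, y is the line along which they close (so a half turn about z gives the same grasp; the last joint's range is limited). The gripper opens to 88 mm and grips with 3 to 60 N. Pads are 20 mm wide; open, the fingers measure 115 mm over their backs; the gripper's body (75 mm by 178 mm) begins 61 mm behind the grasp point.
Start: joints at [-1.389, 0.359, 1.51, -0, 1.272, -0.115], TCP at [175.462, -573.738, 222.623] pointing down, gripper open.
Joint ranges: [-2.97, 2.97], [-1.01, 2.36], [0.21, 2.38], [-0.96, 4.11], [0.2, 2.71], [-2.98, 2.98]. Speed limits (rad/s): [2.39, 2.39, 3.14, 3.14, 3.14, 3.14].

### API

Orientations are given as a 3x3 rotation matrix whose columns are the frame's x, y, z axes.
In Python, from station import get_obs, capture, close_job gives the robot as it stands. The module is installed in compiled form; this text tells all that it offers.
- The arm moves only by the shell command python3 -m crank 'ROWS' [FORCE]. ROWS is JSON, one flat list of numbers, 5 for each row, row after row: the opening, from -1 (shut) to 1 (fully open), then the shift along the tool's x, y, z in mm, then the turn about the tool's z in rad. In form: [claw, dx, dy, dz, yaw, claw, dx, dy, dz, yaw, ...]. A call has exactly 8 rows; each row shifts and turns the commanded pose from where the row before left it, along the tool's axes as they then stand; what a row does not reach is not made up. A row lasts 1/10 s, in which the tool goes at most 50 mm and 8.59 degrees, less where a joint would pass 70% of its speed; a pose out of reach is approached as far as the arm can. A call is refused whole if a number of a shift passes 50 or a number of a turn 0.15, either way. A call with a gripper value outside its range is refused whole. The fingers move at their own pace and stop on an object; FORCE is the grip in N (left out, the last holds). Time passes only in rows, so rows that do not move let the fingers close, or fill a call up. It gives the time, the measured TCP pose, the force, the opening and the grip force at its end, in the units of the state.
- get_obs(): the state, without advancing time (a new reading comes with each control period).
- capture(name): name is "scene" or "top"; returns a dict with "pixels" (420x560x3 uint8, blue, green, red), "z_map" (420x560 float32, mm along the optical axis (not along the pixel's ray), 0 where there is no reading), "intrinsics" (3x3 intrinsics, pixels), "rvec" (rotation vector, rad) and "tvec" (3), from world to camera coordinates, as OpenCV has them. Camera axes: x right, y down, z forward; pixel columns grow to the right and rows downward; lengths in mm; the calibration is good to about 2 mm. A picture is of the moment at which its call begins.
- close_job(): hands the job in; it is judged then, once.
The state is a dict: "time_s": time; "qpos": joint angles; "dq": joint speeds; "effort": joint torques, N m; "tool_pos": TCP position; "eef_rot": TCP orientation; "ft_force": force on the tool from outside, world axes, zero at the start; "moment": the same for the moment, N m; "width": finger opening in mm; "grasp_force": force on a finger pad.
Only numpy, scipy, OpenCV 4.12 (cv2) and the standard library are available. Lean on these libraries where they do the work, as an engineer would, in place of code of your own. Each camera call takes 0.05 s, during which the arm holds its last target. There are 200 camera calls.

### The job

Get the blue tiffin in the tote ready to carry: press its sprung lid down by the thumb tab until the catch holds it shut by itself, then swing the safety clip on its front up over the lid's edge until it is fully home. Leave the things around it as they stand, and take the arm away.

Things in the scene. Friction and masses are not known exactly. Their poses are not given: they have to be found in the camera images.
- tiffin: blue box-shaped insulated tiffin, 120 (x) by 160 (y) by 90 mm without lid, held firm in the tote. Origin: centre of its underside, 9 mm above the table; x points from its front (robot side: tab, button, clip) to its back, y to its left seen from the robot, z up. Shut, the lid's top is 112 mm above this origin.
- tote: pale wooden carrying tote, 270 (x) by 320 (y) mm, walls 45 mm high, fixed; origin under its centre, axes as the tiffin's, which stands 40 mm further along x. Its fixed handle is a level slat along y over the tiffin's front half: in this frame x from -30 to 6 mm, z from 290 to 304 mm, on two posts 10 mm thick at y = -146 and 146 mm.
- tab (a point): middle of the top face of the grey thumb tab at the middle of the lid's front edge; the tab is 44 mm wide (y), 8 mm thick, and juts 29 mm out from the lid. Lid shut: at x -78, y 0, z 112 mm in the tiffin's frame; it moves with the lid. Passing the catch takes about 12 N. Below it on the front is the release button, 30 by 20 mm, at z = 56 mm; pushing that frees the lid.
- lid_hinge (a point): middle of the lid's hinge line (along y) at the back of the tiffin: x 62, y 0, z 92 mm in the tiffin's frame
- lid (a joint): lid angle, rad: 0 fully shut, 0.45 fully open (tab about 60 mm higher). A spring drives it open; the catch holds it at about 0.01; let go above about 0.07 it springs open again.
- clip_hinge (a point): middle of the hinge line (along y) of the grey safety clip, on the tiffin's front to the left of the tab: x -67, y 52, z 62 mm in the tiffin's frame
- clip_end (a point): middle of the outer edge of the clip's free end, 57 mm from its hinge line. The clip is a plate 30 mm wide (y) and 5 mm thick; a 20 mm lip at its free end, turned towards the tiffin, rests over the edge of the shut lid. Home, the plate stands upright against the front and this point is at x -70, y 52, z 119 mm in the tiffin's frame.
- clip (a joint): clip angle, rad: 0 home (plate upright, lip over the lid's edge), growing as it leans out to the front; starts between 0.6 and 0.95. Its hinge is stiff: the clip stays where it is left.
- tumbler: steel tumbler, 60 mm across, 78 mm tall, standing in the tote's front left corner; origin under its centre
- spice_jar: small glass spice jar, 42 mm across, 62 mm tall, in the tote's front right corner; origin under its centre
- glass_bowl: glass bowl with a grey silicone lid, 126 mm across, 74 mm tall, on the table; origin under its centre
- spoon: wooden spoon, 270 mm long, laid across the rims of the low white melamine tray; origin on its underside near the middle
- katori: low steel bowl, 84 mm across, 38 mm tall; origin under its centre
- pickle_jar: amber jar, 68 mm across, 100 mm tall; origin under its centre

How it is judged (in metres and radians):
On the way, in this order (a step that is already met when the one before it is completed fails the run):
1. the lid is pressed down until the catch has it (value of joint lid below 0.035 rad), for 0.2 s.
2. with the lid still shut, the clip is swung home over the lid's edge (value of joint lid below 0.035 rad and value of joint clip below 0.12 rad), for 0.2 s.
At the end, for the whole second after the job is handed in: The lid is held shut by its catch alone (lid angle under 0.035 rad, about 5 mm at the tab), and the clip is home over the lid's edge (clip angle under 0.12 rad, about 7 mm at its end) (all of step 2); the robot touches nothing.
It fails at once if one of the things around the tiffin is pushed more than 40 mm (distance of any of tumbler, spice_jar, glass_bowl, spoon, katori, pickle_jar from where it was at the start of the episode above 0.04 m).
It fails at once if one of the cups, bowls or jars is knocked over (angle between any of tumbler, spice_jar, glass_bowl, katori, pickle_jar's own z axis and vertical above 0.6 rad).
It also fails if it takes over 42 s, if anything falls off the work surface, if the arm or the gripper's body presses on something with over 40 N, if the wrist force passes 120 N, or if a joint passes its speed limit or range.

## Working session

There is one attempt and no reset: what is moved stays moved. The work goes in short steps, Python scripts to look and compute and a shell command to move; the robot and the scene stay as the last step left them, time stands still between calls to the robot, and variables do not carry over. Pictures are saved under pics/ and viewed, at most 10 in all, crops included, and the job is handed in when it is done.

```bash
mkdir -p pics
cat > h.py <<'E'
import numpy as np,cv2
from station import get_obs,capture
def world(c,u,v,z=None):
    K=c["intrinsics"];R=cv2.Rodrigues(np.array(c["rvec"],float))[0];t=np.array(c["tvec"],float).ravel()
    if z is None: z=c["z_map"][int(v),int(u)]
    p=np.linalg.inv(K)@np.array([u,v,1.])*z
    return R.T@(p-t)
def cloud(c):
    K=c["intrinsics"];R=cv2.Rodrigues(np.array(c["rvec"],float))[0];t=np.array(c["tvec"],float).ravel()
    v,u=np.mgrid[0:420,0:560];z=c["z_map"]
    p=np.stack([(u-K[0,2])/K[0,0]*z,(v-K[1,2])/K[1,1]*z,z],-1)
    return (p-t)@R
E
python3 - <<'E'
from h import *
import pickle
for n in("scene","top"):
    c=capture(n);pickle.dump(c,open(n+".pkl","wb"));cv2.imwrite(f"pics/{n}0.png",c["pixels"])
    R=cv2.Rodrigues(np.array(c["rvec"],float))[0];print(n,-R.T@np.array(c["tvec"]).ravel(),R[2])
o=get_obs();print(o)
E
```

```text
scene [1174.53106068  -46.07960319 1147.09861182] [-0.53292723  0.01173819 -0.84607965]
top [ 342.66159407  -28.50045159 1081.81600356] [ 0.18346795  0.00197082 -0.98302372]
{'time_s': 0.1, 'qpos': array([-1.38908608e+00,  3.59457341e-01,  1.51130325e+00,  8.32406289e-07,
        1.27252692e+00, -1.15088092e-01]), 'dq': array([-0.00158951, -0.0016315 , -0.00274751, -0.00020494, -0.00019016,
       -0.00127664]), 'effort': array([-8.53441834e-04, -5.16363466e+01, -2.71400946e+01,  6.75655925e-02,
        2.76562048e-02, -2.04323044e-05]), 'tool_pos': array([ 175.36235685, -573.14923591,  221.88713734]), 'eef_rot': array([[ 9.56277850e-01,  2.92459538e-01, -3.05496824e-04],
       [ 2.92459632e-01, -9.56276416e-01,  1.66708867e-03],
       [ 1.95416575e-04, -1.68354546e-03, -9.99998564e-01]]), 'ft_force': array([-0.12433517,  0.00654991, -0.22485352]), 'moment': array([-0.02198712,  0.02195572, -0.02059116]), 'grasp_force': 0.0, 'width': 87.36623800415445}
```

View pics/scene0.png

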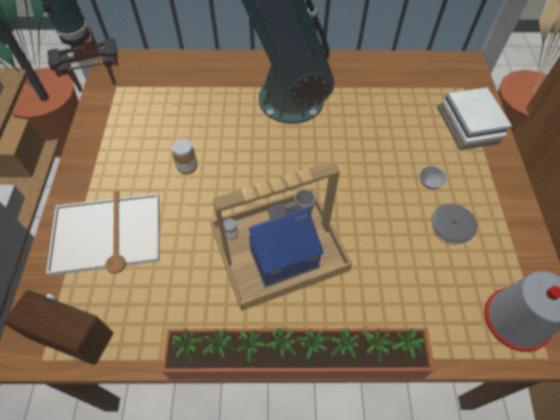

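View pics/top0.png

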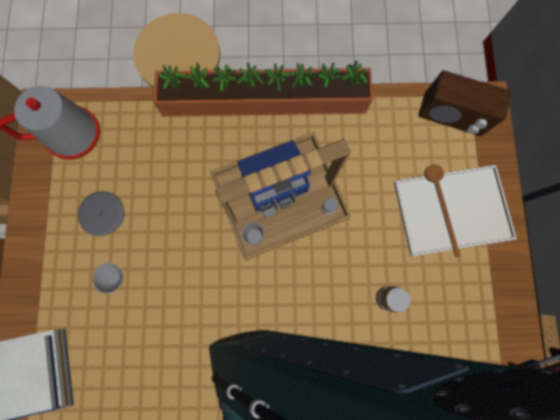

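The scene view shows the blue tiffin at about (285,245), under the handle slat at (275,185). In the top view the tiffin is at (275,180), the tumbler at (253,234) and the spice jar at (331,205). Next I'll enlarge the tiffin and measure its pose.

Run:
```python
from h import *
import pickle
t=pickle.load(open("top.pkl","rb"));s=pickle.load(open("scene.pkl","rb"))
a=cv2.resize(t["pixels"][128:262,205:365],None,fx=5,fy=5,interpolation=cv2.INTER_CUBIC)[:600]
b=cv2.resize(s["pixels"][160:305,205:355],None,fx=4,fy=4,interpolation=cv2.INTER_CUBIC)
cv2.imwrite("pics/topc.png",a[:600,:800]);cv2.imwrite("pics/scc.png",b[:600])
for n,c in(("top",t),("scene",s)):
    P=cloud(c);ok=c["z_map"]>0
    m=ok&(P[...,2]>285)&(P[...,2]<330)&(P[...,0]>350)&(P[...,0]<800)&(abs(P[...,1])<300)
    q=P[m];print(n,"slat",m.sum(),q.mean(0));print(cv2.minAreaRect(q[:,:2].astype(np.float32)))
    hsv=cv2.cvtColor(c["pixels"],cv2.COLOR_BGR2HSV)
    mb=ok&(hsv[...,0]>105)&(hsv[...,0]<130)&(hsv[...,1]>150)&(P[...,0]>400)&(P[...,0]<800)&(abs(P[...,1])<200)&(P[...,2]>90)
    q=P[mb];print("blue",mb.sum(),q.min(0),q.max(0),cv2.minAreaRect(q[:,:2].astype(np.float32)))
    mw=ok&(abs(P[...,2]-50)<12)&(P[...,0]>350)&(P[...,0]<850)&(abs(P[...,1])<230)
    q=P[mw];print("wall",mw.sum(),cv2.minAreaRect(q[:,:2].astype(np.float32)))
```

```text
top slat 2415 [579.78026373 -46.07125298 303.14075754]
((582.0914306640625, -47.6578369140625), (38.33985137939453, 301.73040771484375), 21.155818939208984)
blue 293 [ 548.79275112 -116.36441949   90.40620013] [707.55290585  30.26142597 170.41277711] ((629.3076171875, -28.73114013671875), (117.57682037353516, 149.21290588378906), 21.18042755126953)
wall 1500 ((632.3302612304688, -1.2484893798828125), (438.3895568847656, 456.20947265625), 0.4017467498779297)
scene slat 1962 [586.41418199 -51.7454817  304.33545006]
((581.97509765625, -47.714385986328125), (40.56981658935547, 301.5162353515625), 21.86065101623535)
blue 6 [596.36910205 -51.13163648 140.39938057] [654.05166347  17.08247187 166.81130402] ((638.0940551757812, -24.89734649658203), (58.3689079284668, 61.07279968261719), 37.342227935791016)
wall 1745 ((591.879638671875, -43.16935729980469), (272.6819763183594, 320.7923583984375), 20.929853439331055)
```

View pics/topc.png

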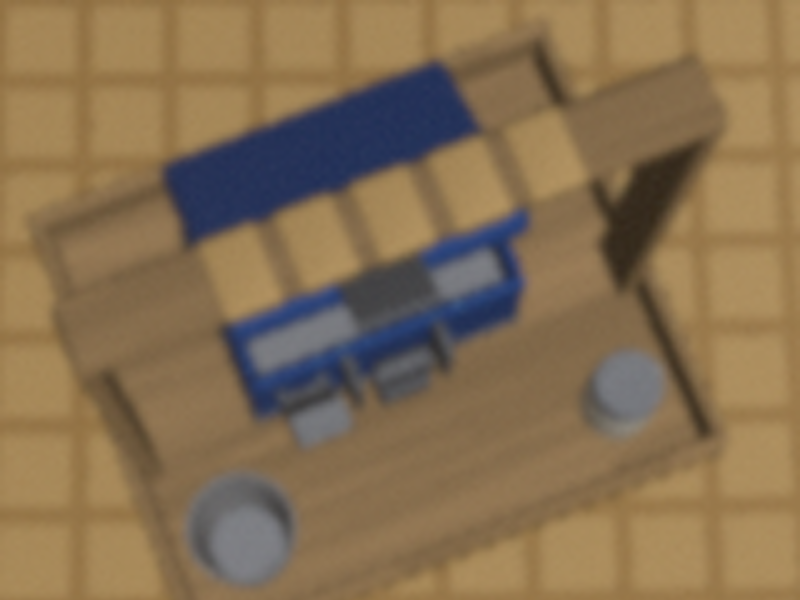

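View pics/scc.png

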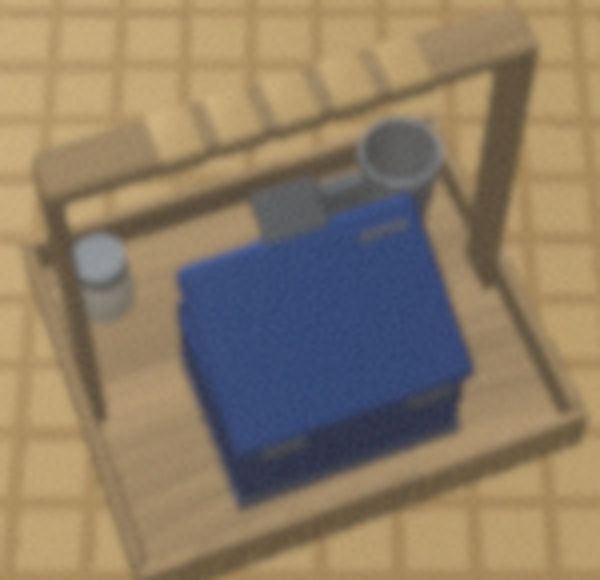

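Both crops agree: the tote yaw is about 21.2°. The top crop shows the open lid, with the tab at (390,295) partly under the slat. The clip is at (320,420), the release button at (405,380), the tumbler at (243,530) and the jar at (628,385). The slat limits how the gripper can get in, so I'll measure the gripper's shape above the fingers from the depth.

Run:
```python
from h import *
import pickle
s=pickle.load(open("scene.pkl","rb"));o=get_obs()
P=cloud(s);ok=s["z_map"]>0
L=(P-np.array(o["tool_pos"]))@o["eef_rot"]
m=ok&(np.abs(L[...,:2]).max(-1)<170)&(L[...,2]<15)&(L[...,2]>-400)
q=L[m]
for a in range(-400,20,15):
    k=q[(q[:,2]>=a)&(q[:,2]<a+15)]
    if len(k)>2: print(a,len(k),np.percentile(k[:,0],[2,98]).round(),np.percentile(k[:,1],[2,98]).round())
v,u=np.where(m);print(u.min(),u.max(),v.min(),v.max())
c=s["pixels"][0:110,30:140];cv2.imwrite("pics/g.png",cv2.resize(c,None,fx=5,fy=5,interpolation=cv2.INTER_CUBIC))
# tiffin frame
th=np.radians(21.3);ex=np.array([np.cos(th),np.sin(th)]);ey=np.array([-ex[1],ex[0]])
sl=np.array([582.0,-47.7]);T=sl+12*ex+40*ex
print("tote",sl+12*ex,"tiffin",T)
def w(x,y):return (T+x*ex+y*ey).round(1)
for n,x,y in(("tabopen",-55,0),("tabshut",-78,0),("clip",-67,52),("cliphome",-70,52)):print(n,w(x,y))
t=pickle.load(open("top.pkl","rb"))
for n,c in(("top",t),("scene",s)):
    P=cloud(c);Q=P.copy();Q[...,0]=(P[...,:2]-T)@ex;Q[...,1]=(P[...,:2]-T)@ey
    hsv=cv2.cvtColor(c["pixels"],cv2.COLOR_BGR2HSV)
    k=(c["z_map"]>0)&(hsv[...,1]<75)&(np.abs(Q[...,1])<90)&(Q[...,0]>-130)&(Q[...,0]<-30)&(Q[...,2]>40)&(Q[...,2]<200)
    q=Q[k]
    cl=q[(abs(q[:,1]-52)<17)&(q[:,0]<-70)];print(n,"clip",len(cl));print(cl[np.argsort(cl[:,0])][::max(1,len(cl)//14)].round())
    tb=q[(abs(q[:,1])<20)&(q[:,2]>150)];print("tab",len(tb),tb.min(0) if len(tb) else 0,tb.max(0) if len(tb) else 0)
    k=(c["z_map"]>0)&(Q[...,0]>-175)&(Q[...,0]<-80)&(np.abs(Q[...,1])<155)&(Q[...,2]>60)&(Q[...,2]<90)
    q=Q[k]
    for sg in(1,-1):
        r=q[(q[:,1]*sg>70)];print("item",sg,len(r),np.median(r,0).round() if len(r) else 0,r.min(0).round() if len(r) else 0, r.max(0).round() if len(r) else 0)
```

```text
-310 6 [33. 40.] [ 1. 18.]
-295 157 [22. 40.] [-25.  33.]
-280 194 [11. 41.] [-36.  33.]
-265 190 [ 4. 40.] [-37.  31.]
-250 183 [ 5. 39.] [-37.  33.]
-235 188 [ 5. 39.] [-38.  33.]
-220 194 [ 3. 42.] [-39.  35.]
-205 104 [ 9. 41.] [-38.  34.]
-190 219 [-4. 39.] [-37.  34.]
-175 156 [-27.  37.] [-41.  18.]
-160 85 [-17.  27.] [-41.  15.]
-145 131 [-4. 26.] [-41.  16.]
-130 764 [-29.  34.] [-88.  85.]
-115 286 [-26.  35.] [-84.  82.]
-100 234 [-23.  36.] [-80.  77.]
-85 18 [-9. 33.] [-81.  77.]
-70 49 [-8. 14.] [-57.  56.]
-55 48 [-6. 13.] [-56.  54.]
-40 40 [-10.  14.] [-54.  53.]
-25 41 [-10.  13.] [-53.  52.]
-10 21 [-7. 15.] [-53.  51.]
41 118 0 91
tote [593.18029473 -43.34098523] tiffin [630.44794383 -28.81093602]
tabopen [579.2 -48.8]
tabshut [557.8 -57.1]
clip [549.1  -4.7]
cliphome [546.3  -5.8]
top clip 104
[[-100.   46.  117.]
 [ -99.   57.  116.]
 [ -97.   62.  119.]
 [ -96.   53.  123.]
 [ -95.   41.  119.]
 [ -93.   66.  121.]
 [ -92.   62.  122.]
 [ -91.   45.  121.]
 [ -89.   50.  124.]
 [ -88.   60.  123.]
 [ -87.   55.  121.]
 [ -85.   40.  126.]
 [ -83.   59.  126.]

[... 153 characters left out ...]
13.   84.] [-151.   82.   60.] [-92. 140.  90.]
item -1 160 [-127. -112.   70.] [-145. -132.   61.] [-108.  -94.   76.]
scene clip 93
[[-103.   42.  117.]
 [ -98.   57.  124.]
 [ -96.   65.  123.]
 [ -94.   53.  108.]
 [ -93.   53.  104.]
 [ -93.   41.  107.]
 [ -91.   52.  102.]
 [ -90.   58.  106.]
 [ -90.   54.  129.]
 [ -89.   54.  105.]
 [ -88.   62.  107.]
 [ -87.   47.  127.]
 [ -87.   56.  107.]
 [ -86.   61.  126.]
 [ -85.   52.  132.]
 [ -84.   63.  127.]]
tab 205 [-69.92020307 -19.92539344 169.6768291 ] [-37.58765651  19.91046706 190.38530769]
item 1 230 [-134.  116.   77.] [-153.   82.   60.] [-95. 141.  90.]
item -1 147 [-124. -113.   72.] [-148. -129.   60.] [-108.  -96.   79.]
```

View pics/g.png

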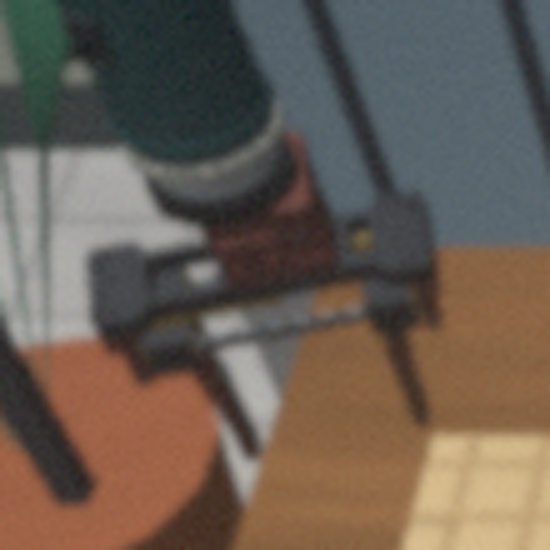

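Between about 80 and 133 mm above the TCP the gripper body is flat and long (±89 mm along tool y). Above that the wrist is about ±41 mm. So the fingers can't come down on the tab past the slat.

The plan has two parts:
- **Tab:** with the fingers shut and tool y along the tiffin's x, the body slides in under the slat. Its underside then presses the tab gently, well under 40 N.
- **Clip:** with the fingers open, the forward finger pushes the clip home.

First I'll move to a staging point in front of the tote.

```bash
python3 -m crank '[-1,33,-29.8,0,0,-1,33,-29.8,0,0,-1,33,-29.8,0,0,-1,33,-29.8,0,0,-1,33,-29.8,0,0,-1,33,-29.8,0,0,-1,33,-29.8,0,0,-1,33,-29.8,0,0]' 40; python3 -m crank '[-1,33,-29.8,0,0,-1,33,-29.8,0,0,-1,33,-29.8,0,0,-1,33,-29.8,0,0,-1,0,0,0,-0.15,-1,0,0,0,-0.15,-1,0,0,0,-0.15,-1,0,0,0,-0.15]'; python3 -m crank '[-1,0,0,0,-0.15,-1,0,0,0,-0.15,-1,0,0,0,-0.15,-1,0,0,0,-0.15,-1,0,0,0,-0.15,-1,0,0,0,-0.15,-1,0,0,0,-0.146,-1,0,0,0,0]'
cat >> h.py <<'E'
th=np.radians(21.3);ex=np.array([np.cos(th),np.sin(th)]);ey=np.array([-ex[1],ex[0]]);T=np.array([630.4,-28.8])
def st():
    o=get_obs();d=np.array(o["tool_pos"])[:2]-T;R=np.array(o["eef_rot"])
    print("t",round(o["time_s"],2),"tif xy",(d@ex).round(1),(d@ey).round(1),"z",round(o["tool_pos"][2],1),"F",np.round(o["ft_force"],1),"w",round(o["width"],1),"yang",np.degrees(np.arctan2(R[1,1],R[0,1])).round(2),R[2,2].round(4))
if __name__=="__main__": st()
E
python3 h.py
```

```text
time_s: 0.9
tool_pos: [358.6, -266.8, 222.5]
eef_rot: [[0.956, 0.292, -0.0], [0.292, -0.956, 0.0], [0.0, -0.0, -1.0]]
ft_force: [0.7, -0.3, -0.1]
width: 27.1
grasp_force: 0.0
time_s: 1.7
tool_pos: [449.3, -115.5, 222.3]
eef_rot: [[0.619, 0.786, -0.001], [0.786, -0.619, 0.0], [-0.0, -0.001, -1.0]]
ft_force: [0.4, 0.5, -0.6]
width: 0.5
grasp_force: 0.0
time_s: 2.5
tool_pos: [449.3, -115.8, 222.4]
eef_rot: [[-0.365, 0.931, -0.001], [0.931, 0.365, 0.0], [0.001, -0.0, -1.0]]
ft_force: [-0.0, -0.5, 0.4]
width: 0.4
grasp_force: 0.0
t 2.5 tif xy -200.4 -15.3 z 222.4 F [-0.  -0.5  0.4] w 0.4 yang 21.39 -1.0
```

```bash
python3 -m crank '[-1,0,0,31,0,-1,0,0,31,0,-1,0,0,30,0,-1,0,0,0,0,-1,0,20,0,0,-1,0,20,0,0,-1,0,20,0,0,-1,0,18,0,0]' >/dev/null; python3 h.py
python3 - <<'E'
from h import *
import cv2
a=capture("top")["pixels"][128:262,205:365];b=capture("scene")["pixels"][130:290,200:360]
cv2.imwrite("pics/m1.png",np.hstack([cv2.resize(a,(400,335)),cv2.resize(b,(400,335*1))]))
E
```

```text
t 3.3 tif xy -120.5 -16.0 z 132.3 F [ 0.4  0.2 -1. ] w 0.3 yang 21.15 -1.0
```

View pics/m1.png

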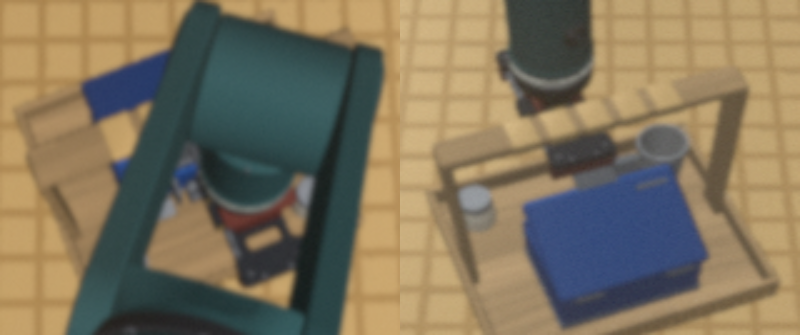

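The right half (scene) shows the body reaching under the slat above the tab at (585,155), clear of everything. Before lowering I'll check how high the forearm's lowest parts stand over the slat.

Run:
```python
from h import *
for n in("scene","top"):
    c=capture(n);P=cloud(c);x=(P[...,:2]-T)@ex;y=(P[...,:2]-T)@ey;z=P[...,2]
    for a in range(-110,60,15):
        m=(c["z_map"]>0)&(x>=a)&(x<a+15)&(abs(y)<150)&(z>315)&(z<900)
        if m.sum()>5: print(n,a,m.sum(),np.percentile(z[m],[1,5,99]).round(),np.percentile(y[m],[2,98]).round())
```

```text
scene -110 1039 [334. 353. 584.] [-65.  49.]
scene -95 1691 [319. 339. 571.] [-45.  40.]
scene -80 557 [402. 410. 563.] [-29.  32.]
scene -65 339 [487. 495. 552.] [-10.  21.]
scene -50 7 [509. 510. 534.] [1. 3.]
top -110 570 [351. 535. 583.] [-49.  44.]
top -95 337 [531. 537. 572.] [-33.  36.]
top -80 176 [526. 532. 562.] [-18.  28.]
top -65 35 [524. 535. 550.] [-6. 16.]
```

```bash
python3 -m crank '[-1,0,0,5,0,-1,0,0,5,0,-1,0,0,5,0,-1,0,0,5,0,-1,0,0,5,0,-1,0,0,5,0,-1,0,0,5,0,-1,0,0,5,0]' >/dev/null; python3 h.py;python3 -m crank '[-1,0,0,3,0,-1,0,0,3,0,-1,0,0,3,0,-1,0,0,3,0,-1,0,0,3,0,-1,0,0,3,0,-1,0,0,3,0,-1,0,0,3,0]' >/dev/null; python3 h.py
```

```text
t 4.3 tif xy -121.9 -15.6 z 90.3 F [-0.3 -0.1  2.6] w 0.4 yang 21.32 -1.0
t 5.1 tif xy -122.1 -15.5 z 66.5 F [-0.5 -0.1  1.9] w 0.5 yang 21.32 -1.0
```

```bash
python3 -m crank '[-1,0,0,2,0,-1,0,0,2,0,-1,0,0,2,0,-1,0,0,2,0,-1,0,0,2,0,-1,0,0,2,0,-1,0,0,2,0,-1,0,0,2,0]' >/dev/null; python3 h.py;python3 -m crank '[-1,0,0,1,0,-1,0,0,1,0,-1,0,0,1,0,-1,0,0,1,0,-1,0,0,1,0,-1,0,0,1,0,-1,0,0,0,0,-1,0,0,0,0]' >/dev/null; python3 h.py
```

```text
t 5.9 tif xy -121.5 -16.0 z 51.8 F [-5.2  0.7 16.1] w 0.6 yang 21.31 -1.0
t 6.7 tif xy -122.0 -15.9 z 44.9 F [-2.  -1.3  5.6] w 0.2 yang 21.3 -1.0
```

```bash
python3 -m crank '[-1,0,0,0.5,0,-1,0,0,0.5,0,-1,0,0,0.5,0,-1,0,0,0.5,0,-1,0,0,0,0,-1,0,0,0,0,-1,0,0,0,0,-1,0,0,0,0]' >/dev/null; python3 h.py
```

```text
t 7.5 tif xy -122.3 -15.3 z 42.5 F [ 0.4 -0.1  0.4] w 0.4 yang 21.32 -1.0
```

The force peaked at 16 N and fell to zero, so the catch has probably taken. I'll check the lid's slope in the depth map before lifting away.

```bash
cat > chk.py <<'E'
from h import *
c=capture("scene");P=cloud(c);x=(P[...,:2]-T)@ex;y=(P[...,:2]-T)@ey;z=P[...,2]
hsv=cv2.cvtColor(c["pixels"],cv2.COLOR_BGR2HSV)
m=(c["z_map"]>0)&(hsv[...,0]>100)&(hsv[...,0]<135)&(hsv[...,1]>120)&(abs(y)<70)&(x>-25)&(x<50)&(z>105)&(z<220)
print("lid",m.sum(),np.polyfit(x[m],z[m],1))
for n in("scene","top"):
    c=capture(n);P=cloud(c);x=(P[...,:2]-T)@ex;y=(P[...,:2]-T)@ey;z=P[...,2]
    hsv=cv2.cvtColor(c["pixels"],cv2.COLOR_BGR2HSV)
    k=(c["z_map"]>0)&(hsv[...,1]<75)&(abs(y-52)<14)&(x>-112)&(x<-40)&(z>70)&(z<160)
    if k.sum()>5: print(n,"clip",k.sum(),"x",np.percentile(x[k],[2,50,98]).round(1),"z",np.percentile(z[k],[2,50,98]).round(1))
st()
E
python3 chk.py; python3 -m crank '[-1,0,0,-4,0,-1,0,0,-4,0,-1,0,0,-4,0,-1,0,0,-4,0,-1,0,0,-4,0,-1,0,0,-4,0,-1,0,0,-4,0,-1,0,0,-4,0]' >/dev/null; python3 chk.py
```

```text
lid 1427 [-1.04310455e-02  1.23028300e+02]
scene clip 137 x [-101.4  -86.8  -42.8] z [ 92.  108.1 129.1]
top clip 15 x [-100.2  -46.6  -42.2] z [115.3 119.3 126.2]
t 7.65 tif xy -122.1 -15.4 z 42.7 F [ 0.4  0.2 -0.3] w 0.3 yang 21.32 -1.0
lid 1422 [-1.04330672e-02  1.23031420e+02]
scene clip 138 x [-101.1  -86.9  -42.4] z [ 90.2 108.7 129.3]
top clip 17 x [-100.4  -96.   -43.8] z [116.5 119.1 123.3]
t 8.6 tif xy -122.0 -15.6 z 75.0 F [-0.3  0.3 -0.6] w 0.2 yang 21.31 -1.0
```

The lid is latched at 0.010 rad and stays there with the arm clear. Now the clip: I'll back out, shift to y = 52, and open the fingers.

```bash
python3 -m crank '[-1,0,0,-15,0,-1,0,0,-15,0,-1,0,-21,0,0,-1,0,-21,0,0,-1,0,-21,0,0,1,22,0,0,0,1,22,0,0,0,1,23.5,0,0,0]' 40 >/dev/null; python3 -m crank '[1,0,0,0,0,1,0,0,0,0,1,0,0,0,0,1,0,0,0,0,1,0,0,0,0,1,0,0,0,0,1,0,0,0,0,1,0,0,0,0]' >/dev/null; python3 h.py
```

```text
t 10.2 tif xy -185.2 51.9 z 104.7 F [0.2 0.4 0.2] w 84.7 yang 21.3 -1.0
```

```bash
python3 -m crank '[1,0,5,0,0,1,0,5,0,0,1,0,5,0,0,1,0,5,0,0,1,0,5,0,0,1,0,5,0,0,1,0,5,0,0,1,0,5,0,0]' >/dev/null; python3 h.py; python3 -m crank '[1,0,2,0,0,1,0,2,0,0,1,0,2,0,0,1,0,2,0,0,1,0,0,0,0,1,0,0,0,0,1,0,0,0,0,1,0,0,0,0]' >/dev/null; python3 chk.py
```

```text
t 11.0 tif xy -145.1 52.2 z 104.6 F [-2.2  0.6  2. ] w 87.9 yang 21.32 -1.0
lid 1429 [-1.10758242e-02  1.23040435e+02]
scene clip 116 x [-86.6 -75.  -43.1] z [101.9 128.6 137.8]
t 11.95 tif xy -137.1 52.0 z 104.7 F [-0.3  0.4 -0.5] w 87.8 yang 21.31 -1.0
```

Contact has been made and the clip is following. I'll push the last few millimetres and watch the force.

```bash
python3 -m crank '[1,0,1.5,0,0,1,0,1.5,0,0,1,0,1.5,0,0,1,0,1.5,0,0,1,0,0,0,0,1,0,0,0,0,1,0,0,0,0,1,0,0,0,0]' >/dev/null; python3 h.py; python3 -m crank '[1,0,0.5,0,0,1,0,0.5,0,0,1,0,0.5,0,0,1,0,0.5,0,0,1,0,0,0,0,1,0,0,0,0,1,0,0,0,0,1,0,0,0,0]' >/dev/null; python3 chk.py
```

```text
t 12.75 tif xy -131.1 52.0 z 104.7 F [0.3 0.1 0.3] w 88.1 yang 21.31 -1.0
lid 1428 [-1.27046642e-02  1.22995648e+02]
scene clip 103 x [-78.6 -66.5 -42.3] z [122.4 129.7 137.6]
t 13.7 tif xy -129.1 52.0 z 104.7 F [ 0.5 -0.2 -0. ] w 87.9 yang 21.32 -1.0
```

```bash
python3 -m crank '[1,0,0.5,0,0,1,0,0.5,0,0,1,0,0.5,0,0,1,0,0.5,0,0,1,0,0,0,0,1,0,0,0,0,1,0,0,0,0,1,0,0,0,0]' >/dev/null; python3 h.py; python3 -m crank '[1,0,0.5,0,0,1,0,0.5,0,0,1,0,0.5,0,0,1,0,0.5,0,0,1,0,0,0,0,1,0,0,0,0,1,0,0,0,0,1,0,0,0,0]' >/dev/null; python3 chk.py
```

```text
t 14.5 tif xy -127.1 52.0 z 104.7 F [-0.2  0.4  0.4] w 87.5 yang 21.31 -1.0
lid 1425 [-1.25470888e-02  1.23030105e+02]
scene clip 101 x [-72.8 -62.2 -42.4] z [122.3 129.  137.3]
t 15.45 tif xy -125.1 52.0 z 104.7 F [ 0.4  0.4 -0.8] w 87.6 yang 21.31 -1.0
```

```bash
python3 -m crank '[1,0,0.5,0,0,1,0,0.5,0,0,1,0,0.5,0,0,1,0,0.5,0,0,1,0,0,0,0,1,0,0,0,0,1,0,0,0,0,1,0,0,0,0]' >/dev/null; python3 h.py; python3 -m crank '[1,0,0.5,0,0,1,0,0.5,0,0,1,0,0.5,0,0,1,0,0.5,0,0,1,0,0,0,0,1,0,0,0,0,1,0,0,0,0,1,0,0,0,0]' >/dev/null; python3 chk.py
```

```text
t 16.25 tif xy -123.4 52.1 z 104.6 F [-2.6 -1.1  2.6] w 87.8 yang 21.32 -1.0
lid 1432 [-1.23116462e-02  1.22992885e+02]
scene clip 113 x [-72.6 -58.8 -41.3] z [121.1 128.7 138.3]
t 17.2 tif xy -123.2 52.2 z 104.8 F [-8.2 -6.1  7.9] w 87.8 yang 21.34 -1.0
```

The arm stalls at 10 N with the clip face at x ≈ -72.6, which is the home stop. I'll back away, raise the arm clear, and check.

```bash
python3 -m crank '[1,0,-5,0,0,1,0,-15,0,0,1,0,-20,0,0,1,0,-20,0,0,1,0,-20,0,0,1,0,-20,0,0,1,0,-15,-10,0,1,0,0,-40,0]' >/dev/null;python3 -m crank '[1,0,0,-40,0,1,0,0,-40,0,1,0,0,-40,0,1,0,-10,-20,0,1,0,0,0,0,1,0,0,0,0,1,0,0,0,0,1,0,0,0,0]' >/dev/null; python3 chk.py
python3 - <<'E'
from h import *
a=capture("top")["pixels"][128:262,205:365];b=capture("scene")["pixels"][130:290,200:360]
cv2.imwrite("pics/m2.png",np.hstack([cv2.resize(a,(400,335),interpolation=2),cv2.resize(b,(400,400),interpolation=2)[:335]]))
E
```

```text
lid 1418 [-1.08935747e-02  1.23065171e+02]
scene clip 95 x [-69.6 -56.4 -41.6] z [118.4 128.5 132.7]
top clip 86 x [-69.  -54.7 -42.7] z [103.7 126.2 130.5]
t 18.95 tif xy -246.4 52.2 z 293.8 F [ 0.3 -0.3  0.8] w 88.1 yang 21.32 -1.0
```

View pics/m2.png

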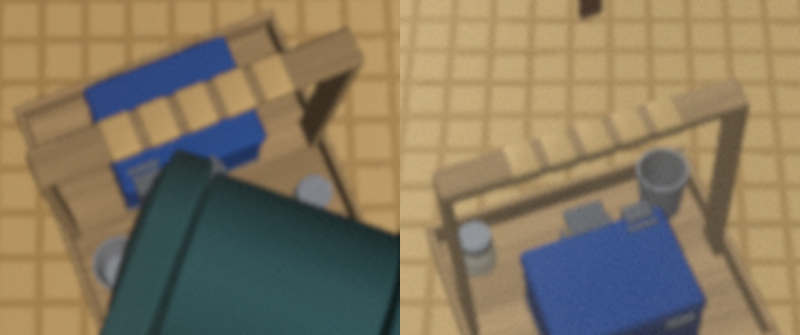

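The picture shows the lid shut and the clip's lip over its edge at about (640,215) in the scene half. The tumbler (662,180) and jar (475,245) are where they were, and the arm is clear.

```bash
python3 -c "from station import close_job;print(close_job())"
```

```text
the job is handed in; nothing more can be done
None
```

The tiffin's lid is held shut by its catch (about 0.01 rad), the clip is home over its edge, nothing around it was disturbed that I could see, and the arm is clear; the job was handed in at about 19 s of the 42 s, with no verdict returned. The handle slat blocked the fingers, so I pressed the tab with the underside of the gripper body (highest reading 16 N, limit 40 N).

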